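Load the inked block into the proof bed

ROBOT

A 6-joint arm with a two-finger parallel gripper is mounted at the origin on a cart in front of the work surface, level with it; the furniture and walls round the work are solid. World frame = base frame: x ahead of the robot, y to its left, z up, the work surface at z = 0. Lengths are in m, angles in degrees, forces in N, time in s.
With the tool pointing down it reaches from about 0.4 to 0.825 m from the base axis. Payload 7 kg.
Tool frame: the origin (TCP) lies between the finger pads; the fingertips stand ctrl.nose_length ahead of it and the grasp point (between the pads) lies 2 mm behind it (ctrl.nose_length is the distance from the TCP to the fingertips, in m); z points along the fingers, y is the line along which they close (so a half turn about z gives the same grasp; the last joint's range is limited). The gripper opens to 88 mm and grips with 3 to 60 N. Pads are 19 mm wide; open, the fingers measure 130 mm over their backs; the gripper's body (78 mm by 193 mm) begins 47 mm behind the grasp point.
Start: joints at [87.554, 20.546, 0.682, 0, -70.136, -16.507], TCP at [0.219, 0.638, 0.244] pointing down, gripper open.
Joint ranges: [-176.03, 176.03], [-82.01, 121.73], [-58.28, 71.71], [-173.87, 95.51], [-174.79, -0.11], [-173.66, 173.66]. Speed limits (degrees/s): [136.94, 136.94, 172.46, 180, 180, 180].

INTERFACE

Orientations are given as [roll, pitch, yaw] about the fixed x, y, z axes, in that order (R = Rz(yaw) Ry(pitch) Rx(roll)).
In Python, from plant import ctrl gives the robot as it stands.
- The arm moves only by the tool apply_moves, never from a script. Its argument "commands" is a list of rows, each a list of 3 entries, a list of its own where there are three numbers: the shift along the world's x, y, z in cm, then the turn about the world's z in rad, then the closure, from 0 (fully open) to 1 (shut). In form: [[[x, y, z], turn, jaw], ...]. A call has 1 to 20 rows; each row is the pose to reach, as a shift and turn from the pose commanded when the call began; what a row does not reach only later rows make up. A row lasts 1/12 s, in which the tool goes at most 41.7 mm and 7.16 degrees, less where a joint would pass 70% of its speed; a pose out of reach is approached as far as the arm can. A call with a gripper value outside its range is refused whole. The fingers move at their own pace and stop on an object; the grip force is fixed at half the most. Time passes only in rows, so rows that repeat a pose let the fingers close. It gives the time, the measured TCP pose, the force, the opening and the grip force at its end, in the units of the state.
- ctrl.get_obs(): the state, without advancing time (a new reading comes with each control period).
- ctrl.snapshot(name): name is "scene" or "side" or "wrist"; returns a dict with "img" (420x560x3 uint8, red, green, blue), "fx", "fy", "cx", "cy" (pixels), "T" (4x4, takes a point from camera to world coordinates). Camera axes: x right, y up, looking along -z (the intrinsics and any distortion apply to the point x, -y, -z); pixel columns grow to the right and rows downward; lengths in m; the calibration is good to about 2 mm. A picture is of the moment at which its call begins. There is no depth.
- ctrl.close_job(): hands the job in; it is judged then, once.
Trained networks look in a picture, given as the dict that the camera call returned (one of the last four; its "shot" number tells which), for a name from the list of things; names that differ only in an ending like _2 or _b are one class to them, and where a whole thing is asked for, a point or a joint stands for the part that bears it (a point fixed in the world has none). Each returns a list of dicts, best first, with "score" (0 to 1); they miss things now and then, are a little off and sometimes report something else, mostly with a low value. They report only what shows in the picture. A call takes as long as a camera call. They do not tell look-alikes from the thing itself.
- ctrl.search_frame(picture, target): "at" ([column, row] in pixels, amid what is visible of it).
- ctrl.spot_point(picture, target): "at" ([column, row] in pixels: a listed point, or the origin of a listed thing).
The state is a dict: "clock": time; "joint_pos": joint angles; "qvel": joint speeds; "tau": joint torques, N m; "tool_pos": TCP position; "orientation": TCP orientation; "force": force on the tool from outside, world axes, zero at the start; "moment": the same for the moment, N m; "opening": finger opening in m; "gripper_force": force on a finger pad.
Only numpy, scipy, OpenCV 4.12 (cv2) and the standard library are available. Lean on these libraries where they do the work, as an engineer would, in place of code of your own. Each camera call takes 0.05 s, during which the arm holds its last target. There are 200 camera calls.

TASK

The mounted lino block lies on the open end of the small proof press's flat bed, rolled up with ink. Push it with the fingertips along the lane between the two steel bearers until it stands squarely against the head stop and the spring catch in the bed has risen behind it. The roller runs on the bearers, so the block must not touch either of them on the way; keep your fingers off its inked top face, do not lift it, and leave the ink jar, brayer and gouge beside the bed undisturbed.

Things in the scene. Friction and masses are not known exactly. Their poses are not given: they have to be found in the camera images.
- proof_bed: flat grey steel bed of a table-top proof press, fixed, 160 mm wide (its x), 460 mm long (its y), top face 16 mm above the table. Origin: centre of its underside, on the table. The lane runs along its +y on the centre line x = 0: open flat apron, where the block starts, from y = -230 to -50 mm, then bearers on both sides up to the head stop at y = +130 mm.
- bearers: the lane's two straight steel rails, fixed on the bed, each 14 mm wide, 22 mm high (tops 38 mm above the table), from bed y = -50 to +230 mm; inner faces at bed x = -53 and +53 mm, so the lane is 106 mm wide. Origin: on the bed's top, straight above the bed's origin; axes as the bed's.
- head_stop: steel bar across the lane, fixed, 102 mm long, 12 mm thick, 18 mm high. Origin: on the bed's top, at the middle of the face that the block comes to rest against (bed y = +130 mm); axes as the bed's.
- roller: rubber roller carriage with a wooden handle, parked and fixed on the bearers beyond the head stop (bed y = 167 to 226 mm, up to 125 mm above the table); not used. Origin: on the bed's top under the roller's axis.
- lino_block: the block to push: plywood mount 92 mm wide (its x), 104 mm long (its y), 18 mm high, under a 4 mm carved lino plate set back 3 mm from the mount's edges (the inked face; 22 mm high in all). 0.25 to 0.5 kg. Origin: centre of the underside. Starts on the apron, +y end toward the lane, a little askew and off the centre line; centred in the lane it has 7 mm either side.
- lane_mouth (a point): point on the bed's top, on the lane's centre line, between the near ends of the bearers
- lane_home (a point): point on the bed's top where the block's origin is when the block is centred in the lane and touches the head stop; 128 mm up the lane from lane_mouth
- catch (a joint): angle of the spring catch, a steel plate 24 mm wide, 45 mm long in the middle of the lane floor, hinged at its apron end: 0 = up, about 0.14 = pressed flush. Up, its free end is 6 mm above the bed and 4 mm behind a block that touches the head stop. The sliding block presses it down (about 1 N); it springs up once the block is past. Fingertips 8 mm above the bed clear it.
- catch_tip (a point): top of the catch's free end
- ink_black: ink jar with a black screw lid, 48 mm across, 50 mm high, standing on the table to the +x side of the bed; leave alone. Origin: centre of the underside
- brayer: ink roller with a wooden handle, 79 x 164 x 31 mm, lying on the table to the +x side of the bed; leave alone. Origin: centre of the underside
- gouge_1: lino gouge with a pear-shaped wooden handle, 23 x 112 x 24 mm, lying on the table to the -x side of the bed; leave alone. Origin: centre of the underside
Not all that is in view belongs to the job. What is shaped like the lino_block but purple is not meant.

How it is judged:
By the outcome, as a careful person would: the job done as asked, in the order asked, and still so for the second after the job is handed in, with the robot touching nothing.
It also fails if it takes over 72 s, if anything falls off the work surface, if the arm or the gripper's body presses on something with over 40 N, if the wrist force passes 120 N, or if a joint passes its speed limit or range.

## Working session

There is one attempt and no reset: what is moved stays moved. The work goes in short steps, Python scripts to look and compute and a tool call to move; the robot and the scene stay as the last step left them, time stands still between calls to the robot, and variables do not carry over. Pictures are saved under pics/ and viewed, at most 10 in all, crops included, and the job is handed in when it is done.

Besides the shell and the picture viewer there is one more tool, called after "Call:" by a JSON object that holds its "fn" and its "kwargs", one argument or row to a line. apply_moves: Moves the arm, as the interface text tells. Its arguments: {"type":"object","properties":{"commands":{"type":"array"}},"required":["commands"]}

```bash
mkdir -p pics; cat > h.py <<'E'
import numpy as np, cv2
from plant import ctrl
def snap(n,f):
    s=ctrl.snapshot(n); cv2.imwrite('pics/'+f,s['img'][:,:,::-1]); return s
def ray(s,p,z):
    d=np.array([(p[0]-s['cx'])/s['fx'],-(p[1]-s['cy'])/s['fy'],-1.]); T=np.array(s['T'])
    d=T[:3,:3]@d; o=T[:3,3]; return o+d*(z-o[2])/d[2]
def proj(s,P):
    T=np.array(s['T']); c=T[:3,:3].T@(np.array(P)-T[:3,3]); return [s['cx']+s['fx']*c[0]/-c[2], s['cy']-s['fy']*c[1]/-c[2]]
E
python3 - <<'E'
from h import *
print(ctrl.nose_length, {k:np.round(v,3) for k,v in ctrl.get_obs().items()})
Z={'proof_bed':0,'head_stop':.016,'lane_mouth':.016,'lane_home':.016,'lino_block':.016,'catch_tip':.022,'ink_black':0,'brayer':0,'gouge_1':0,'bearers':.016,'roller':.016}
for n in ['scene','side','wrist']:
    s=snap(n,n+'0.png'); print(n,[k for k in s], np.round(s['T'],3).tolist(), s['fx'])
    for k,z in Z.items():
        print(k,[(np.round(d['at']).tolist(),round(d['score'],2),np.round(ray(s,d['at'],z)[:2],3).tolist()) for d in ctrl.spot_point(s,k)[:3]])
E
```

```text
0.017 {'clock': np.float64(0.0), 'joint_pos': array([ 8.7554e+01,  2.0593e+01,  6.3400e-01, -2.0000e-02, -7.0136e+01,
       -1.6507e+01]), 'qvel': array([ 0.035, -0.081,  0.075,  0.118,  0.012,  0.037]), 'tau': array([ 1.0000e-03, -5.8272e+01,  2.9305e+01,  6.9970e+00,  7.0000e-03,
       -0.0000e+00]), 'tool_pos': array([0.219, 0.638, 0.243]), 'orientation': array([ 1.79904e+02, -8.00000e-03, -1.89600e+01]), 'force': array([ 0.195, -0.349,  0.008]), 'moment': array([-0.007,  0.001, -0.019]), 'gripper_force': np.float64(0.0), 'opening': np.float64(0.088)}
scene ['img', 'fx', 'fy', 'cx', 'cy', 'T', 'shot'] [[0.498, 0.511, -0.701, -0.467], [-0.867, 0.283, -0.41, -0.644], [-0.011, 0.812, 0.584, 0.905], [0.0, 0.0, 0.0, 1.0]] 516.1938695406576
proof_bed [([246.0, 228.0], 0.92, [0.493, 0.027])]
head_stop [([213.0, 210.0], 0.68, [0.5, 0.147])]
lane_mouth [([264.0, 230.0], 0.55, [0.492, -0.036])]
lane_home [([228.0, 214.0], 0.56, [0.504, 0.097])]
lino_block [([342.0, 298.0], 0.76, [0.36, -0.332]), ([290.0, 242.0], 0.64, [0.48, -0.123])]
catch_tip [([264.0, 201.0], 0.64, [0.607, 0.033]), ([2
[... 763 characters left out ...]
k [([383.0, 198.0], 0.97, [0.375, -0.292]), ([316.0, 212.0], 0.66, [0.479, -0.137])]
catch_tip [([268.0, 240.0], 0.63, [0.498, 0.031])]
ink_black [([257.0, 201.0], 0.6, [0.636, -0.13])]
brayer [([200.0, 232.0], 0.75, [0.655, 0.057])]
gouge_1 [([316.0, 290.0], 0.7, [0.357, 0.089])]
bearers [([276.0, 240.0], 0.93, [0.489, 0.014])]
roller [([207.0, 284.0], 0.67, [0.511, 0.199])]
wrist ['img', 'fx', 'fy', 'cx', 'cy', 'T', 'shot'] [[-0.325, 0.906, 0.271, 0.294], [-0.946, -0.312, -0.092, 0.612], [0.001, -0.286, 0.958, 0.384], [0.0, 0.0, 0.0, 1.0]] 314.8278055203304
proof_bed []
head_stop []
lane_mouth []
lane_home []
lino_block []
catch_tip []
ink_black []
brayer []
gouge_1 []
bearers []
roller []
```

View pics/scene0.png

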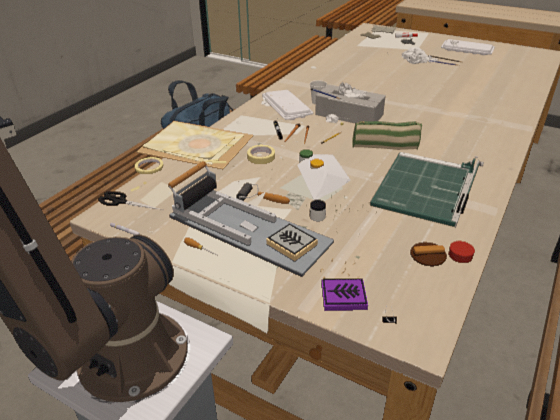

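View pics/side0.png

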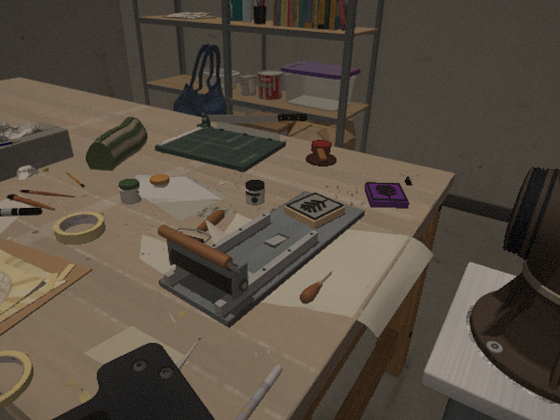

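Call:
{"fn": "apply_moves", "kwargs": {
  "commands": [
    [[12, -17, 0], -0.6, 0.5],
    [[12, -17, 0], -0.6, 0.5],
    [[12, -17, 0], -0.6, 0.5],
    [[12, -17, 0], -0.6, 0.5],
    [[12, -17, 0], -0.6, 0.5],
    [[23, -35, 0], -1.33, 0.5],
    [[23, -35, 0], -1.33, 0.5],
    [[23, -35, 0], -1.33, 0.5],
    [[23, -35, 0], -1.33, 0.5],
    [[23, -35, 0], -1.33, 0.5],
    [[26, -72, 0], -1.33, 0.5],
    [[26, -72, 0], -1.33, 0.5],
    [[26, -72, 0], -1.33, 0.5],
    [[26, -72, 0], -1.33, 0.5],
    [[26, -72, 0], -1.33, 0.5],
    [[26, -72, 0], -1.33, 0.5],
    [[26, -72, 0], -1.33, 0.5],
    [[26, -72, 0], -1.33, 0.5],
    [[26, -72, 0], -1.33, 0.5],
    [[26, -72, 0], -1.33, 0.5]
  ]
}}

```text
clock: 3.47
tool_pos: [0.4789, -0.0871, 0.2437]
orientation: [180.0, -0.1, -95.4]
force: [0.3, 0.5, 0.7]
opening: 0.0436
gripper_force: 0.0
```

```bash
python3 - <<'E'
from h import *
o=ctrl.get_obs(); print(o['joint_pos'].round(1) if hasattr(o['joint_pos'],'round') else o['joint_pos'])
Z={'proof_bed':0,'head_stop':.016,'lane_mouth':.016,'lane_home':.016,'lino_block':.016,'catch_tip':.022,'bearers':.016}
s=snap('wrist','w1.png'); print(np.round(s['T'],3).tolist())
for k,z in Z.items():
        print(k,[(np.round(d['at']).tolist(),round(d['score'],2),np.round(ray(s,d['at'],z)[:2],4).tolist()) for d in ctrl.spot_point(s,k)[:3]])
E
```

```text
[ 12.9   2.6 -22.4   0.1 -65.1 -18.4]
[[-0.995, -0.092, -0.028, 0.473], [0.096, -0.954, -0.284, -0.166], [-0.001, -0.285, 0.958, 0.385], [0.0, 0.0, 0.0, 1.0]]
proof_bed [([281.0, 253.0], 0.61, [0.4865, 0.0109])]
head_stop []
lane_mouth [([278.0, 221.0], 0.79, [0.4862, -0.0397])]
lane_home [([280.0, 314.0], 0.78, [0.496, 0.0924])]
lino_block []
catch_tip [([279.0, 277.0], 0.97, [0.4913, 0.0332])]
bearers []
```

View pics/w1.png

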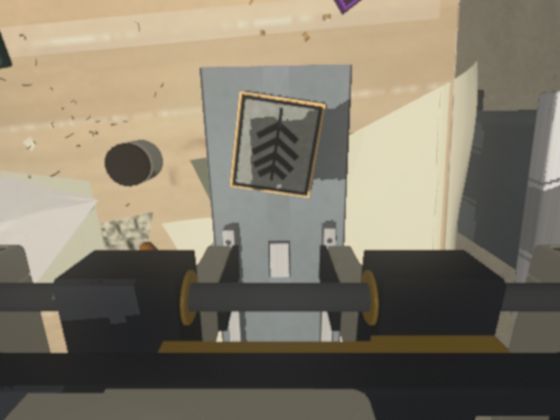

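```bash
cat >> h.py <<'E'
def block(s, box, z=.034):
    """mount outline -> centre, yaw (deg) of its +y from world +y"""
    x0,y0,x1,y1=box; im=s['img'][y0:y1,x0:x1].astype(int)
    m=((im[:,:,0]-im[:,:,2])>45).astype(np.uint8)
    c=np.vstack([q for q in cv2.findContours(m,0,2)[0] if len(q)>20]).reshape(-1,2)+[x0,y0]
    hull=cv2.convexHull(c.astype(np.int32)).reshape(-1,2)
    P=np.array([ray(s,p+0.0,z)[:2] for p in hull])
    (ctr,sz,a)=cv2.minAreaRect((P*1000).astype(np.float32))
    B=cv2.boxPoints((ctr,sz,a)); e=[B[1]-B[0],B[2]-B[1]]; L=max(e,key=np.linalg.norm)
    if L[1]<0: L=-L
    return np.array(ctr)/1000, np.degrees(np.arctan2(-L[0],L[1])), sz
def bededges(s, rows, z=.016):
    out=[]
    for side in (0,1):
        pts=[]
        for r in rows:
            im=s['img'][r].astype(int); g=((im[:,0]-im[:,2])<18)   # grey-blue
            c=275
            line=im[:,0]-im[:,2]
            rng=range(215,170,-1) if side==0 else range(335,385)
            for x in rng:
                if line[x]>22: pts.append(ray(s,(x,r),z)[:2]); break
        out.append(np.array(pts))
    return out
E
python3 - <<'E'
from h import *
s=ctrl.snapshot('wrist')
print(block(s,(222,82,336,206)))
for r in (75,100,150,200,230): print(r,(s['img'][r,190:220:3,0].astype(int)-s['img'][r,190:220:3,2]).tolist(),(s['img'][r,336:360:3,0].astype(int)-s['img'][r,336:360:3,2]).tolist())
E=bededges(s,range(72,222,5))
for e in E:
    v=cv2.fitLine((e*1000).astype(np.float32),cv2.DIST_HUBER,0,.01,.01).ravel(); print(len(e),v, np.degrees(np.arctan2(-v[0]*np.sign(v[1]),abs(v[1]))), 'x at y=-100',v[2]+v[0]/v[1]*(-100-v[3]))
E
```

```text
(array([ 0.4796459 , -0.13244896]), np.float32(-13.877054), (104.26701354980469, 92.09381866455078))
75 [60, 59, 59, 56, 6, 1, 2, 1, 0, 1] [-1, 0, 0, 0, 0, 6, 57, 59]
100 [57, 56, 55, 55, 38, 1, 1, 0, 0, 0] [-1, 0, 0, 0, 1, 39, 59, 59]
150 [60, 61, 60, 58, 58, 47, 3, 0, 0, -1] [2, 2, 1, 2, 20, 35, 35, 36]
200 [59, 58, 58, 58, 59, 58, 57, 12, 0, 1] [-1, 0, 0, 17, 36, 36, 36, 36]
230 [36, 35, 35, 36, 36, 35, 35, 39, 3, 0] [1, 0, 0, 36, 37, 36, 35, 36]
30 [ 7.9640195e-02  9.9682367e-01  5.6017230e+02 -1.4516296e+02] -4.5678844 x at y=-100 563.7806
30 [ 7.23552406e-02  9.97378945e-01  3.96758575e+02 -1.16745834e+02] -4.1492753 x at y=-100 397.97342
```

Call:
{"fn": "apply_moves", "kwargs": {
  "commands": [
    [[-0.6, -13.2, 0], 0.015, 0.5],
    [[-0.6, -13.2, 0], 0.015, 0.5],
    [[-0.6, -13.2, 0], 0.015, 0.5],
    [[-0.6, -13.2, 0], 0.015, 0.5],
    [[-0.6, -13.2, -4], 0.015, 0.5],
    [[-0.6, -13.2, -8], 0.015, 0.5],
    [[-0.6, -13.2, -12], 0.015, 0.5],
    [[-0.6, -13.2, -16], 0.015, 0.5],
    [[-0.6, -13.2, -18], 0.015, 0.5],
    [[-0.6, -13.2, -18], 0.015, 0.5],
    [[-0.6, -13.2, -18], 0.015, 0.5]
  ]
}}

```text
clock: 4.83
tool_pos: [0.4731, -0.2132, 0.0631]
orientation: [179.9, -0.0, -94.2]
force: [1.0, -0.2, 0.2]
opening: 0.044
gripper_force: 0.0
```

```bash
python3 - <<'E'
from h import *
s=snap('wrist','w2.png'); print(np.round(s['T'],4).tolist(), ctrl.get_obs()['tool_pos'])
E
```

```text
[[-0.9972, -0.0717, -0.0194, 0.4689], [0.0742, -0.9556, -0.2851, -0.292], [0.0019, -0.2857, 0.9583, 0.2039], [0.0, 0.0, 0.0, 1.0]] [ 0.47428311 -0.21333763  0.06451072]
```

View pics/w2.png

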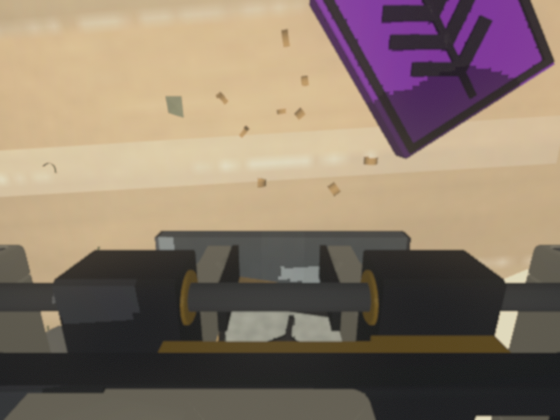

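Call:
{"fn": "apply_moves", "kwargs": {
  "commands": [
    [[0, 0, -1.2], 0, 0.5],
    [[0, 0, -2.2], 0, 0.5],
    [[0, 0, -2.2], 0, 0.5],
    [[0.05, 0.6, -2.2], 0, 0.5],
    [[0.07, 0.9, -2.2], 0, 0.5],
    [[0.09, 1.2, -2.2], 0, 0.5],
    [[0.11, 1.4, -2.2], 0, 0.5],
    [[0.12, 1.6, -2.2], 0, 0.5],
    [[0.14, 1.8, -2.2], 0, 0.5],
    [[0.15, 2.0, -2.2], 0, 0.5],
    [[0.17, 2.2, -2.2], 0, 0.5],
    [[0.18, 2.4, -2.2], 0, 0.5],
    [[0.2, 2.6, -2.2], 0, 0.5],
    [[0.21, 2.8, -2.2], 0, 0.5],
    [[0.23, 3.0, -2.2], 0, 0.5],
    [[0.24, 3.2, -2.2], 0, 0.5],
    [[0.26, 3.4, -2.2], 0, 0.5],
    [[0.26, 3.4, -2.2], 0, 0.5]
  ]
}}

```text
clock: 6.38
tool_pos: [0.4756, -0.1792, 0.0414]
orientation: [180.0, 0.0, -94.3]
force: [-0.2, -0.2, 0.7]
opening: 0.0439
gripper_force: 0.2
```

```bash
python3 - <<'E'
from h import *
for n in('scene','side'):
    s=ctrl.snapshot(n); c=(slice(190,280),slice(200,340)) if n=='scene' else (slice(170,280),slice(200,380))
    cv2.imwrite(f'pics/{n}2.png',cv2.resize(s['img'][c][:,:,::-1],None,fx=4,fy=4,interpolation=cv2.INTER_CUBIC))
    for k,z in (('lino_block',.016),('lane_mouth',.016),('lane_home',.016)):
        print(n,k,[(np.round(d['at']).tolist(),round(d['score'],2),np.round(ray(s,d['at'],z)[:2],4).tolist()) for d in ctrl.spot_point(s,k)[:3]])
E
```

```text
scene lino_block [([341.0, 296.0], 0.87, [0.3618, -0.327]), ([283.0, 241.0], 0.83, [0.4746, -0.1043])]
scene lane_mouth [([262.0, 231.0], 0.9, [0.485, -0.0318]), ([283.0, 245.0], 0.15, [0.4624, -0.1112])]
scene lane_home [([227.0, 215.0], 0.88, [0.5004, 0.0971])]
side lino_block [([313.0, 216.0], 0.84, [0.4744, -0.1154]), ([383.0, 197.0], 0.84, [0.3785, -0.3003])]
side lane_mouth [([291.0, 234.0], 0.66, [0.4772, -0.0244])]
side lane_home [([253.0, 261.0], 0.76, [0.486, 0.0991])]
```

View pics/scene2.png

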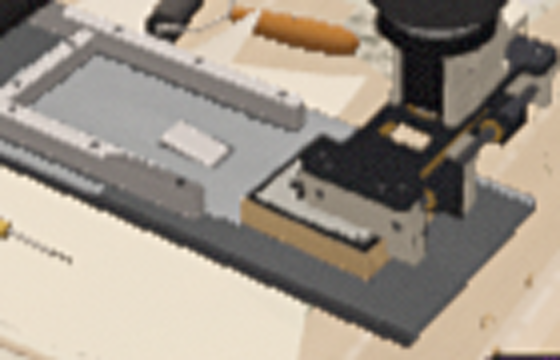

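Call:
{"fn": "apply_moves", "kwargs": {
  "commands": [
    [[-0.1, -1.2, 0], 0, 0.5],
    [[-0.1, -1.2, 0], 0, 0.5],
    [[-0.1, -1.2, 4], 0, 0.5],
    [[-0.1, -1.2, 8], 0, 0.5],
    [[-0.1, -1.2, 12], 0, 0.5],
    [[0.3, 2, 16], 0, 0.5],
    [[0.6, 6, 18], 0, 0.5],
    [[0.8, 9.7, 20], 0, 0.5],
    [[0.8, 9.7, 20], 0, 0.5],
    [[0.8, 9.7, 20], 0, 0.5],
    [[0.8, 9.7, 20], 0, 0.5],
    [[0.8, 9.7, 20], 0, 0.5]
  ]
}}

```text
clock: 7.78
tool_pos: [0.4832, -0.0829, 0.2407]
orientation: [179.9, -0.0, -94.3]
force: [-0.1, -0.7, -0.6]
opening: 0.0436
gripper_force: 0.0
```

```bash
python3 - <<'E'
from h import *
s=snap('wrist','w3.png'); print(ctrl.get_obs()['tool_pos'], ctrl.get_obs()['orientation'])
for k,z in (('lino_block',.016),('lane_mouth',.016),('catch_tip',.022),('lane_home',.016)):
    print(k,[(np.round(d['at']).tolist(),round(d['score'],2),np.round(ray(s,d['at'],z)[:2],4).tolist()) for d in ctrl.spot_point(s,k)[:3]])
try: print(block(s,(222,82,340,232)))
except Exception as e: print(e)
for e in bededges(s,range(85,215,5)):
    v=cv2.fitLine((e*1000).astype(np.float32),cv2.DIST_HUBER,0,.01,.01).ravel(); print(len(e),np.degrees(np.arctan2(-v[0]*np.sign(v[1]),abs(v[1]))), 'x at y=-100',v[2]+v[0]/v[1]*(-100-v[3]))
E
```

```text
[ 0.48318443 -0.08320841  0.24053509] [ 1.79891922e+02 -2.19887061e-02 -9.43386500e+01]
lino_block [([284.0, 156.0], 0.72, [0.4759, -0.1154])]
lane_mouth [([277.0, 218.0], 0.74, [0.49, -0.0406])]
catch_tip [([280.0, 277.0], 0.94, [0.4922, 0.0367]), ([277.0, 222.0], 0.54, [0.4898, -0.0373])]
lane_home []
(array([ 0.47322919, -0.11634491]), np.float32(-6.094754), (103.94304656982422, 91.52655792236328))
26 -4.9731536 x at y=-100 564.4154
26 -4.017446 x at y=-100 397.9272
```

View pics/w3.png

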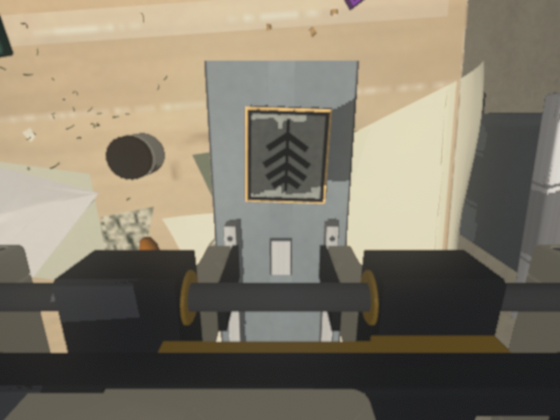

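```bash
python3 - <<'E'
from h import *
s=ctrl.snapshot('wrist'); g=s['img'].astype(int).sum(2)//3
for r in (232,238,244): print(r,'L',g[r,216:246].tolist(),'R',g[r,316:346].tolist())
for c in (237,326): print(c,[ray(s,(c,238),z)[:2].round(4).tolist() for z in(.016,.038)])
for r in (100,155,210):
  L=s['img'][r].astype(int); print(r,'bedL',g[r,200:222].tolist(),'bedR',g[r,344:366].tolist())
print(ray(s,(280,155),.016), s['cx'],s['cy'])
E
```

```text
232 L [120, 134, 144, 147, 147, 146, 147, 157, 178, 190, 192, 194, 193, 190, 189, 188, 186, 186, 181, 159, 123, 94, 86, 85, 87, 102, 128, 143, 147, 146] R [144, 144, 145, 146, 145, 145, 143, 134, 118, 106, 122, 157, 180, 186, 187, 186, 184, 183, 182, 181, 179, 171, 147, 136, 141, 143, 144, 143, 139, 127]
238 L [118, 128, 141, 144, 145, 145, 145, 149, 160, 177, 178, 154, 120, 100, 95, 103, 130, 163, 177, 165, 130, 97, 86, 86, 86, 86, 101, 126, 141, 145] R [144, 144, 144, 144, 143, 143, 140, 130, 114, 114, 140, 168, 177, 159, 128, 102, 94, 98, 117, 148, 171, 173, 154, 141, 141, 142, 143, 143, 135, 122]
244 L [115, 119, 133, 138, 138, 139, 138, 138, 144, 165, 180, 186, 186, 185, 185, 180, 168, 157, 152, 142, 115, 87, 80, 83, 86, 86, 100, 125, 140, 143] R [143, 142, 140, 132, 124, 120, 115, 105, 96, 111, 146, 172, 180, 182, 180, 178, 176, 176, 176, 174, 167, 152, 140, 138, 138, 138, 139, 136, 128, 115]
237 [[0.542, -0.0187], [0.5382, -0.0273]]
326 [[0.4313, -0.0101], [0.4342, -0.0192]]
100 bedL [180, 180, 180, 181, 179, 170, 143, 116, 116, 133, 144, 146, 147, 146, 146, 147, 147, 147, 147, 147, 147, 147] bedR [145, 144, 142, 133, 126, 120, 106, 94, 91, 87, 79, 81, 113, 152, 174, 177, 176, 177, 176, 176, 176, 175]
155 bedL [124, 123, 122, 120, 119, 119, 119, 119, 118, 116, 109, 115, 135, 148, 152, 152, 152, 152, 152, 153, 152, 152] bedR [89, 89, 89, 90, 90, 89, 81, 81, 119, 173, 202, 207, 207, 207, 207, 206, 206, 208, 209, 209, 210, 210]
210 bedL [177, 178, 178, 177, 177, 177, 178, 177, 178, 177, 178, 176, 167, 140, 119, 127, 142, 148, 150, 149, 149, 149] bedR [146, 145, 136, 122, 136, 179, 206, 210, 209, 209, 209, 209, 209, 210, 209, 209, 209, 210, 209, 210, 210, 210]
[ 0.48075513 -0.11709314  0.016     ] 278.80460621106283 208.05404970701935
```

Call:
{"fn": "apply_moves", "kwargs": {
  "commands": [
    [[-7.8, -2.8, 0], 1.57, 0.45],
    [[-7.8, -2.8, 0], 1.57, 0.45],
    [[-7.8, -2.8, 0], 1.57, 0.45],
    [[-7.8, -2.8, 0], 1.57, 0.45],
    [[-7.8, -2.8, 0], 1.57, 0.45],
    [[-7.8, -2.8, 0], 1.57, 0.45],
    [[-7.8, -2.8, 0], 1.57, 0.45],
    [[-7.8, -2.8, 0], 1.57, 0.45],
    [[-7.8, -2.8, -4], 1.57, 0.45],
    [[-7.8, -2.8, -8], 1.57, 0.45],
    [[-7.8, -2.8, -10], 1.57, 0.45],
    [[-7.8, -2.8, -13], 1.57, 0.45],
    [[-7.8, -2.8, -15], 1.57, 0.45],
    [[-7.8, -2.8, -15], 1.57, 0.45],
    [[-7.8, -2.8, -15], 1.57, 0.45]
  ]
}}

```text
clock: 9.33
tool_pos: [0.4053, -0.1111, 0.0911]
orientation: [179.9, 0.2, -4.5]
force: [0.9, -0.3, 1.4]
opening: 0.0482
gripper_force: 0.0
```

Call:
{"fn": "apply_moves", "kwargs": {
  "commands": [
    [[0, 0, -3], 0, 0.45],
    [[0, 0, -5], 0, 0.45],
    [[0, 0, -5], 0, 0.45],
    [[0.4, -0.03, -5], 0, 0.45],
    [[0.8, -0.05, -5], 0, 0.45],
    [[1.0, -0.07, -5], 0, 0.45],
    [[1.2, -0.09, -5], 0, 0.45],
    [[1.35, -0.1, -5], 0, 0.45],
    [[1.5, -0.11, -5], 0, 0.45],
    [[1.6, -0.12, -5], 0, 0.45],
    [[1.7, -0.13, -5], 0, 0.45],
    [[1.8, -0.13, -5], 0, 0.45],
    [[1.9, -0.14, -5], 0, 0.45],
    [[1.9, -0.14, -5], 0, 0.45],
    [[1.9, -0.14, -5], 0, 0.45]
  ]
}}

```text
clock: 10.58
tool_pos: [0.4251, -0.112, 0.0415]
orientation: [-180.0, -0.0, -4.3]
force: [-2.6, 0.2, 1.7]
opening: 0.0479
gripper_force: 1.2
```

Call:
{"fn": "apply_moves", "kwargs": {
  "commands": [
    [[-0.6, 0.05, 0], 0, 0.45],
    [[-1.2, 0.1, 0], 0, 0.45],
    [[-1.2, 0.1, 2], 0, 0.45],
    [[-1.2, 0.1, 6], 0, 0.45],
    [[-1.2, 0.1, 10], 0, 0.45],
    [[0, 0.5, 14], -1.572, 0.5],
    [[2, 1, 18], -1.572, 0.5],
    [[4, 2, 20], -1.572, 0.5],
    [[6, 2.7, 20], -1.572, 0.5],
    [[6, 2.7, 20], -1.572, 0.5],
    [[6, 2.7, 20], -1.572, 0.5],
    [[6, 2.7, 20], -1.572, 0.5],
    [[6, 2.7, 20], -1.572, 0.5],
    [[6, 2.7, 20], -1.572, 0.5],
    [[6, 2.7, 20], -1.572, 0.5],
    [[6, 2.7, 20], -1.572, 0.5],
    [[6, 2.7, 20], -1.572, 0.5],
    [[6, 2.7, 20], -1.572, 0.5],
    [[6, 2.7, 20], -1.572, 0.5]
  ]
}}

```text
clock: 12.17
tool_pos: [0.4847, -0.0848, 0.2416]
orientation: [-180.0, 0.0, -94.6]
force: [0.7, -0.1, -0.5]
opening: 0.0438
gripper_force: 0.0
```

```bash
python3 - <<'E'
from h import *
s=snap('wrist','w4.png'); print(ctrl.get_obs()['tool_pos'], ctrl.get_obs()['orientation'])
print(block(s,(225,85,332,220)))
g=s['img'].astype(int).sum(2)//3; r=238
print('L',g[r,222:246].tolist(),'R',g[r,316:346].tolist())
for c in (236,326): print(c,[ray(s,(c,238),z)[:2].round(4).tolist() for z in(.038,)])
E
```

```text
[ 0.48470547 -0.08486068  0.24157011] [-1.79960367e+02  1.63806656e-02 -9.43180631e+01]
(array([ 0.4836868 , -0.11626945]), np.float32(-4.362737), (103.59931945800781, 91.64468383789062))
L [145, 145, 146, 153, 170, 184, 182, 162, 136, 121, 117, 127, 151, 173, 176, 156, 120, 93, 86, 85, 87, 99, 123, 140] R [143, 143, 144, 144, 143, 144, 143, 143, 137, 123, 108, 123, 157, 178, 176, 153, 124, 105, 100, 112, 139, 164, 169, 148, 124, 128, 140, 142, 142, 141]
236 [[0.5414, -0.0286]]
326 [[0.436, -0.0201]]
```

View pics/w4.png

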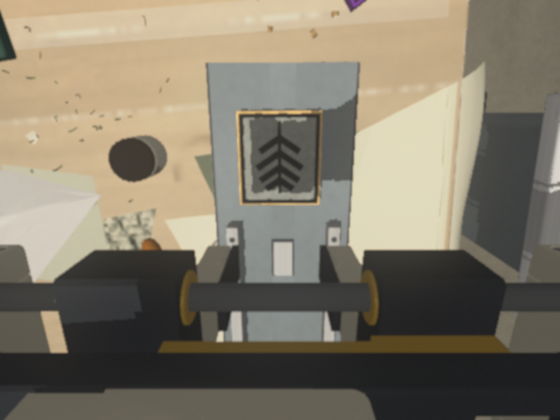

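Call:
{"fn": "apply_moves", "kwargs": {
  "commands": [
    [[6.9, -3.7, 0], 1.572, 0.45],
    [[6.9, -3.7, 0], 1.572, 0.45],
    [[6.9, -3.7, 0], 1.572, 0.45],
    [[6.9, -3.7, 0], 1.572, 0.45],
    [[6.9, -3.7, 0], 1.572, 0.45],
    [[6.9, -3.7, 0], 1.572, 0.45],
    [[6.9, -3.7, 0], 1.572, 0.45],
    [[6.9, -3.7, 0], 1.572, 0.45],
    [[6.9, -3.7, 0], 1.572, 0.45],
    [[6.9, -3.7, -4], 1.572, 0.45],
    [[6.9, -3.7, -8], 1.572, 0.45],
    [[6.9, -3.7, -12], 1.572, 0.45],
    [[6.9, -3.7, -15], 1.572, 0.45],
    [[6.9, -3.7, -15], 1.572, 0.45],
    [[6.9, -3.7, -15], 1.572, 0.45],
    [[6.9, -3.7, -15], 1.572, 0.45]
  ]
}}

```text
clock: 13.55
tool_pos: [0.5552, -0.122, 0.0934]
orientation: [180.0, -0.1, -4.4]
force: [0.9, 0.4, 1.0]
opening: 0.0478
gripper_force: 0.0
```

Call:
{"fn": "apply_moves", "kwargs": {
  "commands": [
    [[0, 0, -3], 0, 0.45],
    [[0, 0, -5.1], 0, 0.45],
    [[0, 0, -5.1], 0, 0.45],
    [[-0.4, 0.03, -5.1], 0, 0.45],
    [[-0.8, 0.06, -5.1], 0, 0.45],
    [[-1.0, 0.08, -5.1], 0, 0.45],
    [[-1.2, 0.09, -5.1], 0, 0.45],
    [[-1.3, 0.1, -5.1], 0, 0.45],
    [[-1.4, 0.11, -5.1], 0, 0.45],
    [[-1.5, 0.12, -5.1], 0, 0.45],
    [[-1.6, 0.13, -5.1], 0, 0.45],
    [[-1.7, 0.13, -5.1], 0, 0.45],
    [[-1.75, 0.13, -5.1], 0, 0.45],
    [[-1.8, 0.14, -5.1], 0, 0.45],
    [[-1.8, 0.14, -5.1], 0, 0.45],
    [[-1.8, 0.14, -5.1], 0, 0.45]
  ]
}}

```text
clock: 14.88
tool_pos: [0.5368, -0.1206, 0.041]
orientation: [-180.0, -0.1, -4.3]
force: [4.9, -0.1, 3.4]
opening: 0.0483
gripper_force: 2.0
```

Call:
{"fn": "apply_moves", "kwargs": {
  "commands": [
    [[0.6, -0.05, 0], 0, 0.45],
    [[1.2, -0.1, 0], 0, 0.45],
    [[1.2, -0.1, 2], 0, 0.45],
    [[1.2, -0.1, 6], 0, 0.45],
    [[1.2, -0.1, 10], 0, 0.45],
    [[0, 0.5, 14], -1.572, 0.5],
    [[-2, 1, 18], -1.572, 0.5],
    [[-4, 2, 20], -1.572, 0.5],
    [[-5.2, 3.5, 20], -1.572, 0.5],
    [[-5.2, 3.5, 20], -1.572, 0.5],
    [[-5.2, 3.5, 20], -1.572, 0.5],
    [[-5.2, 3.5, 20], -1.572, 0.5],
    [[-5.2, 3.5, 20], -1.572, 0.5],
    [[-5.2, 3.5, 20], -1.572, 0.5],
    [[-5.2, 3.5, 20], -1.572, 0.5],
    [[-5.2, 3.5, 20], -1.572, 0.5],
    [[-5.2, 3.5, 20], -1.572, 0.5],
    [[-5.2, 3.5, 20], -1.572, 0.5],
    [[-5.2, 3.5, 20], -1.572, 0.5],
    [[-5.2, 3.5, 20], -1.572, 0.5]
  ]
}}

```text
clock: 16.55
tool_pos: [0.4834, -0.0857, 0.24]
orientation: [179.9, -0.0, -94.3]
force: [-0.4, -0.0, 0.8]
opening: 0.0441
gripper_force: 0.0
```

```bash
python3 - <<'E'
from h import *
s=snap('wrist','w5.png'); print(ctrl.get_obs()['tool_pos'], ctrl.get_obs()['orientation'])
print(block(s,(225,85,336,220)))
g=s['img'].astype(int).sum(2)//3
for r in (232,238): print('L',g[r,222:246].tolist(),'R',g[r,316:346].tolist())
for c in (238,327.5): print(c,[ray(s,(c,238),z)[:2].round(4).tolist() for z in(.038,)])
E
```

```text
[ 0.48355082 -0.08568719  0.24015335] [ 1.79920755e+02 -1.10338680e-02 -9.42590173e+01]
(array([ 0.48123068, -0.11627815]), np.float32(-4.3163915), (102.99031066894531, 92.12046813964844))
L [144, 149, 169, 187, 193, 194, 193, 190, 189, 188, 186, 185, 177, 150, 112, 90, 86, 87, 88, 103, 128, 143, 148, 147] R [144, 145, 145, 145, 146, 145, 143, 135, 118, 106, 122, 157, 179, 187, 187, 186, 185, 184, 183, 182, 180, 171, 148, 137, 140, 143, 144, 144, 140, 128]
L [146, 154, 171, 184, 190, 186, 174, 162, 157, 163, 173, 181, 180, 161, 125, 96, 86, 86, 86, 96, 117, 136, 144, 146] R [144, 144, 145, 145, 144, 145, 142, 130, 115, 113, 137, 167, 181, 182, 172, 161, 154, 157, 166, 175, 178, 169, 145, 134, 139, 143, 143, 142, 136, 123]
238 [[0.5367, -0.0297]]
327.5 [[0.4323, -0.0218]]
```

Call:
{"fn": "apply_moves", "kwargs": {
  "commands": [
    [[-0.85, -5, 0], 0, 0.5],
    [[-0.85, -10.4, 0], 0, 0.5],
    [[-0.85, -10.4, 0], 0, 0.5],
    [[-0.85, -10.4, -3], 0, 0.5],
    [[-0.85, -10.4, -7], 0, 0.5],
    [[-0.85, -10.4, -11], 0, 0.5],
    [[-0.85, -10.4, -15], 0, 0.5],
    [[-0.85, -10.4, -18], 0, 0.5],
    [[-0.85, -10.4, -20], 0, 0.5],
    [[-0.85, -10.4, -20], 0, 0.5],
    [[-0.85, -10.4, -20], 0, 0.5]
  ]
}}

```text
clock: 17.52
tool_pos: [0.4747, -0.1897, 0.0399]
orientation: [179.8, -0.0, -94.3]
force: [0.6, -0.0, 1.2]
opening: 0.0437
gripper_force: 0.0
```

Call:
{"fn": "apply_moves", "kwargs": {
  "commands": [
    [[0.05, 0.7, 0.1], 0, 0.5],
    [[0.08, 1.0, 0.1], 0, 0.5],
    [[0.09, 1.3, 0.1], 0, 0.5],
    [[0.11, 1.6, 0.1], 0, 0.5],
    [[0.13, 1.9, 0.1], 0, 0.5],
    [[0.16, 2.3, 0.1], 0, 0.5],
    [[0.18, 2.7, 0.1], 0, 0.5],
    [[0.21, 3.1, 0.1], 0, 0.5],
    [[0.24, 3.5, 0.1], 0, 0.5],
    [[0.27, 3.9, 0.1], 0, 0.5],
    [[0.29, 4.3, 0.1], 0, 0.5],
    [[0.32, 4.7, 0.1], 0, 0.5],
    [[0.35, 5.1, 0.1], 0, 0.5],
    [[0.37, 5.5, 0.1], 0, 0.5],
    [[0.4, 5.9, 0.1], 0, 0.5],
    [[0.43, 6.3, 0.1], 0, 0.5],
    [[0.45, 6.6, 0.1], 0, 0.5],
    [[0.48, 6.9, 0.1], 0, 0.5],
    [[0.49, 7.1, 0.1], 0, 0.5],
    [[0.49, 7.1, 0.1], 0, 0.5]
  ]
}}

```text
clock: 19.18
tool_pos: [0.4802, -0.1181, 0.0414]
orientation: [180.0, 0.0, -94.4]
force: [-0.5, -0.4, 0.1]
opening: 0.0439
gripper_force: 0.0
```

```bash
python3 - <<'E'
from h import *
a=ctrl.snapshot('scene')['img'][180:265,180:320]; b=ctrl.snapshot('side')['img'][185:290,220:360]
f=lambda x:cv2.resize(x[:,:,::-1],(560,int(x.shape[0]*4)),interpolation=cv2.INTER_CUBIC)
b=f(b); a=f(a); cv2.imwrite('pics/c6.png',cv2.resize(np.vstack([a,b]),None,fx=.75,fy=.75))
E
```

```text
(no output)
```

View pics/c6.png

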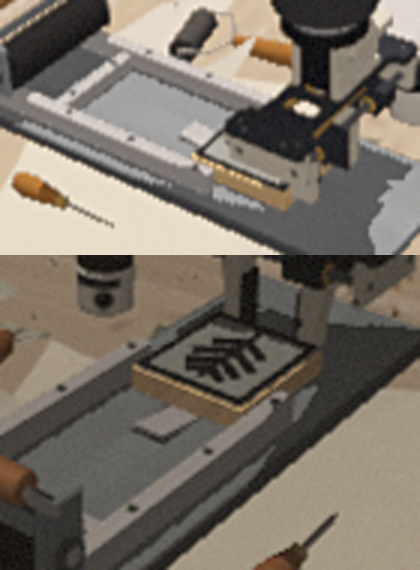

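Call:
{"fn": "apply_moves", "kwargs": {
  "commands": [
    [[0.04, 0.5, 0], 0, 0.5],
    [[0.08, 1.1, 0], 0, 0.5],
    [[0.13, 1.8, 0], 0, 0.5],
    [[0.18, 2.5, 0], 0, 0.5],
    [[0.23, 3.2, 0], 0, 0.5],
    [[0.28, 3.9, 0], 0, 0.5],
    [[0.33, 4.6, 0], 0, 0.5],
    [[0.39, 5.3, 0], 0, 0.5],
    [[0.44, 6.0, 0], 0, 0.5],
    [[0.49, 6.7, 0], 0, 0.5],
    [[0.54, 7.4, 0], 0, 0.5],
    [[0.59, 8.1, 0], 0, 0.5],
    [[0.64, 8.8, 0], 0, 0.5],
    [[0.69, 9.5, 0], 0, 0.5],
    [[0.75, 10.2, 0], 0, 0.5],
    [[0.8, 10.9, 0], 0, 0.5],
    [[0.84, 11.5, 0], 0, 0.5],
    [[0.88, 12.0, 0], 0, 0.5],
    [[0.92, 12.5, 0], 0, 0.5],
    [[0.92, 12.5, 0], 0, 0.5]
  ]
}}

```text
clock: 20.95
tool_pos: [0.4899, 0.0073, 0.0417]
orientation: [-180.0, 0.0, -94.4]
force: [-0.9, 0.5, 0.6]
opening: 0.0441
gripper_force: 0.0
```

```bash
python3 - <<'E'
from h import *
a=ctrl.snapshot('scene')['img'][180:265,180:320]; b=ctrl.snapshot('side')['img'][205:300,160:320]
f=lambda x:cv2.resize(x[:,:,::-1],(600,int(x.shape[0]*600/x.shape[1])),interpolation=cv2.INTER_CUBIC)
v=np.vstack([f(a),f(b)]); cv2.imwrite('pics/c7.png',cv2.resize(v,None,fx=.8,fy=.8)); print(v.shape)
E
```

```text
(720, 600, 3)
```

View pics/c7.png

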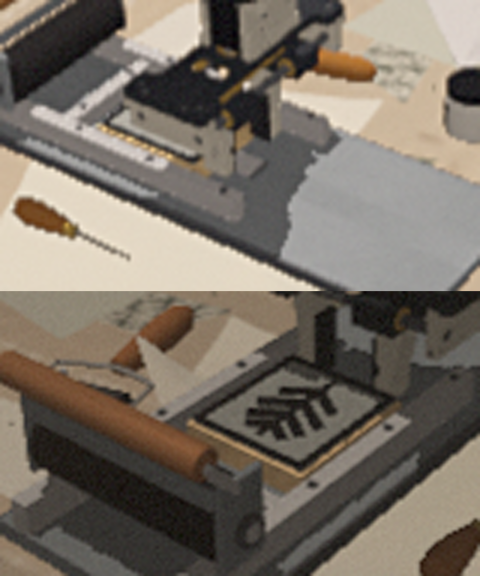

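Call:
{"fn": "apply_moves", "kwargs": {
  "commands": [
    [[0.02, 0.3, 0], 0, 0.5],
    [[0.05, 0.6, 0], 0, 0.5],
    [[0.07, 0.9, 0], 0, 0.5],
    [[0.09, 1.2, 0], 0, 0.5],
    [[0.11, 1.5, 0], 0, 0.5],
    [[0.13, 1.75, 0], 0, 0.5],
    [[0.15, 2.0, 0], 0, 0.5],
    [[0.17, 2.2, 0], 0, 0.5],
    [[0.18, 2.4, 0], 0, 0.5]
  ]
}}

```text
clock: 21.8
tool_pos: [0.491, 0.0295, 0.0416]
orientation: [180.0, -0.1, -94.4]
force: [6.4, -22.9, 1.4]
opening: 0.044
gripper_force: 11.6
```

Call:
{"fn": "apply_moves", "kwargs": {
  "commands": [
    [[0.01, 0.15, 0], 0, 0.5],
    [[0.02, 0.3, 0], 0, 0.5],
    [[0.03, 0.4, 0], 0, 0.5]
  ]
}}

```text
clock: 22.05
tool_pos: [0.4908, 0.0299, 0.0416]
orientation: [179.9, -0.4, -94.4]
force: [12.0, -42.6, 1.9]
opening: 0.0441
gripper_force: 20.6
```

Call:
{"fn": "apply_moves", "kwargs": {
  "commands": [
    [[-0.05, -0.7, 0], 0, 0.5],
    [[-0.1, -1.4, 0], 0, 0.5],
    [[-0.15, -2.0, 0], 0, 0.5],
    [[-0.15, -2.0, 4], 0, 0.5],
    [[-0.15, -2.0, 8], 0, 0.5],
    [[-0.15, -2.0, 12], 0, 0.5],
    [[-0.15, -2.0, 16], 0, 0.5],
    [[-0.15, -2.0, 20], 0, 0.5],
    [[0.2, 2.0, 20], 0, 0.5],
    [[0.5, 6.0, 20], 0, 0.5],
    [[0.5, 8.0, 20], 0, 0.5],
    [[0.5, 8.0, 20], 0, 0.5],
    [[0.5, 8.0, 20], 0, 0.5],
    [[0.5, 8.0, 20], 0, 0.5]
  ]
}}

```text
clock: 23.22
tool_pos: [0.4963, 0.1145, 0.2414]
orientation: [180.0, 0.0, -94.4]
force: [-0.2, -0.0, -0.3]
opening: 0.0438
gripper_force: 0.0
```

```bash
python3 - <<'E'
from h import *
s=ctrl.snapshot('wrist'); c=s['img'][90:270,180:380]; cv2.imwrite('pics/w8.png',cv2.resize(c[:,:,::-1],None,fx=3,fy=3,interpolation=cv2.INTER_CUBIC))
print([(d['at'],d['score'],ray(s,d['at'],.022)) for d in ctrl.spot_point(s,'catch_tip')])
E
```

```text
[([279.1, 113.9], 0.64, array([0.49133187, 0.03551464, 0.022     ]))]
```

View pics/w8.png

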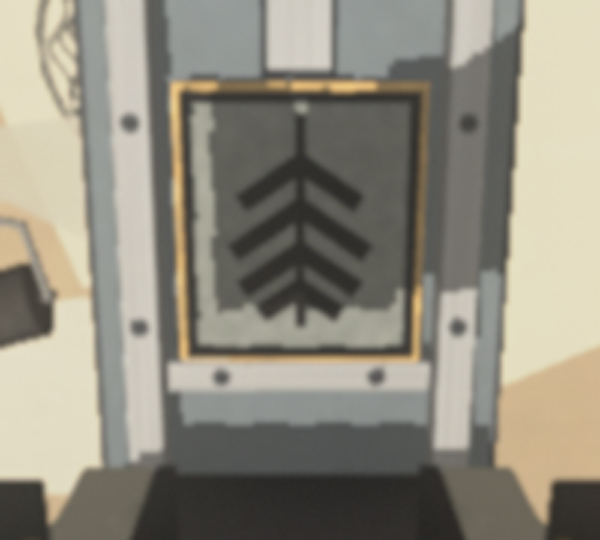

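```bash
python3 -c "
from plant import ctrl
print(ctrl.close_job())"
```

```text
the job is handed in; nothing more can be done
None
```

The lino block stands squarely against the head stop, roughly centred between the bearers, and in the last wrist picture the spring catch looks risen behind it. The job was handed in at about 23 s with the gripper clear; it took two small side nudges on the apron to centre the block before the lane.

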